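# Open the coin tin and bring the magnifier over it

### The job

Lift the lid off the pewter coin tin by its knob and set it down gently, knob up, wholly on the round cork mat. Then swing the magnifier arm round so that its lens is centred over the open tin. Leave the tin standing where it is and do not disturb the other things on the shelf.

Things in the scene. Friction and masses are not known exactly. Their poses are not given: they have to be found in the camera images.
- tin: squat round pewter tin, 100 mm across, 50 mm high, walls 4 mm, loose on the shelf, with three loose coins inside; origin at the centre of its underside, z up
- lid: loose round pewter lid on the tin, 104 mm across, 150 g; origin at the centre of its underside, z up. From the origin up: a plug 86 mm across from 0 to 6 mm (hangs in the tin's mouth, 3 mm play), plate 6 to 11 mm (rests on the rim: origin 44 mm above the tin's underside), stem 12 mm thick to 20 mm, round knob 22 to 23 mm across, best gripped from 24 to 37 mm, top at 43 mm
- mat: round cork mat, 150 mm across, 6 mm thick, fixed on the shelf; origin at the centre of its underside
- lens_arm (a joint): turn of the magnifier arm about its upright post (rad), limits -0.3 to 2.2; at 0 the arm points along the stand's own -x axis, and it grows as the arm swings clockwise seen from above (at pi/2 it points along the stand's +y); light friction, stays where it is left
- pivot (a point): hinge of the magnifier arm, on the axis of the post, 170 mm above the shelf; its axes are those of the stand (z up). The post is 16 mm thick on a steel foot 90 mm across and 14 mm high
- lens (a point): centre of the round clear magnifier lens (98 mm across with its rim, 10 mm thick) at the arm's end, 200 mm from the pivot and 170 mm above the shelf
- lens_pin (a point): upright round steel handle pin on the far edge of the lens rim, 12 mm thick, standing from 175 to 225 mm above the shelf; this point is on its axis, 204 mm above the shelf and 250 mm from the pivot, in line with the lens
- bowl: cream porcelain sorting bowl, 100 mm across, 40 mm high; a bystander; origin at the centre of its underside
- tube: upright aluminium coin tube, 37 mm across, 88 mm high; a bystander; origin at the centre of its underside
- loupe: small hand loupe lying flat, 120 mm long, 56 mm wide, 12 mm high, horn handle; a bystander; origin under the joint of handle and lens, lens towards its +x

How it is judged:
By the outcome, as a careful person would: the job done as asked, in the order asked, and still so for the second after the job is handed in, with the robot touching nothing.
It also fails if it takes over 64 s, if anything falls off the work surface, if the arm or the gripper's body presses on something with over 40 N, if the wrist force passes 120 N, or if a joint passes its speed limit or range.

### The arm

A 6-joint arm with a two-finger parallel gripper is mounted at the origin on the work surface. World frame = base frame: x ahead of the robot, y to its left, z up, the work surface at z = 0. Lengths are in m, angles in rad, forces in N, time in s.
With the tool pointing down it reaches from about 0.375 to 0.9 m from the base axis. Payload 3.1 kg.
Tool frame: the origin (TCP) lies at the very end of the fingers, on their centre line; the grasp point (between the pads) lies 19 mm behind it; z points along the fingers, y is the line along which they close (so a half turn about z gives the same grasp; the last joint's range is limited). The gripper opens to 85 mm and grips with 20 to 120 N. Pads are 22 mm wide; open, the fingers measure 114 mm over their backs; the gripper's body (76 mm by 85 mm) begins 54 mm behind the grasp point. The pads swing forward as they close: fully open they stand 13 mm farther back than shut.
Start: joints at [1.097, 0.527, 1.433, -0, 1.181, -0.178], TCP at [0.182, 0.598, 0.231] pointing down, gripper open.
Joint ranges: [-3.08, 3.08], [-0.75, 2.2], [0.22, 2.44], [-1.43, 4.57], [0, 2.65], [-2.85, 2.85]. Speed limits (rad/s): [2.79, 2.79, 3.14, 3.14, 3.14, 3.14].

### API

Orientations are given as a unit quaternion [x, y, z, w].
In Python, from station import manip, vision gives the robot as it stands.
- The arm moves only by the tool drive_tool, never from a script. Its argument "deltas" is a list that holds one entry, the list of rows, each a list of 4 numbers: the shift along the tool's x, y, z in mm, then the turn about the tool's z in rad. A call has 1 to 5 rows; each row is the pose to reach, as a shift and turn from the pose commanded when the call began, along the tool's axes at that moment; what a row does not reach only later rows make up. A row lasts 1/12 s, in which the tool goes at most 41.7 mm and 7.16 degrees, less where a joint would pass 70% of its speed; a pose out of reach is approached as far as the arm can. A call with a gripper value outside its range is refused whole. "jaw" is the finger opening in mm, from 0 to 85.4, set as the call begins (left out, the last holds). The fingers move at their own pace and stop on an object; "force" is the grip in N (left out, the last holds). Time passes only in rows, so rows that repeat a pose let the fingers close. It gives the time, the measured TCP pose, the force, the opening and the grip force at its end, in the units of the state.
- manip.sense(): the state, without advancing time (a new reading comes with each control period).
- vision.snapshot(name): name is "scene" or "top"; returns the picture (400x640x3 uint8, red, green, blue); there is no depth.
- vision.camera_model(name): a dict with "camera_matrix" (3x3 intrinsics, pixels), "D" ([k1, k2, p1, p2, k3] as OpenCV has them; the pictures are not rectified), "rvec" (rotation vector, rad) and "tvec" (3), from world to camera coordinates, as OpenCV has them. Camera axes: x right, y down, z forward; pixel columns grow to the right and rows downward; lengths in m; the calibration is good to about 2 mm. A picture is of the moment at which its call begins. camera_model takes no time and is no camera call.
- manip.sign_off(): hands the job in; it is judged then, once.
The state is a dict: "t": time; "q": joint angles; "qd": joint speeds; "tau": joint torques, N m; "tcp_pos": TCP position; "tool_rot": TCP orientation; "force": force on the tool from outside, world axes, zero at the start; "ft_torque": the same for the moment, N m; "finger_gap": opening from 0.0 (shut) to 1.0 (fully open); "gripper_force": force on a finger pad.
Only numpy, scipy, OpenCV 4.12 (cv2) and the standard library are available. Lean on these libraries where they do the work, as an engineer would, in place of code of your own. Each camera call takes 0.05 s, during which the arm holds its last target. There are 200 camera calls.

## Working session

There is one attempt and no reset: what is moved stays moved. The work goes in short steps, Python scripts to look and compute and a tool call to move; the robot and the scene stay as the last step left them, time stands still between calls to the robot, and variables do not carry over. Pictures are saved under pics/ and viewed, at most 10 in all, crops included, and the job is handed in when it is done.

Besides the shell and the picture viewer there is one more tool, called after "Call:" as name([rows], argument=value, ...), one row to a line, values as JSON. drive_tool: Moves the arm, as the interface text tells. Its arguments: {"type":"object","properties":{"deltas":{"type":"array"},"jaw":{"type":"number"},"force":{"type":"number"}},"required":["deltas"]}

```bash
mkdir -p pics; cat > h.py <<'E'
import cv2, numpy as np
from station import manip, vision
def snap(n,f):
    im=vision.snapshot(n); cv2.imwrite('pics/'+f,im[:,:,::-1]); return im
def ray(n,uv):
    c=vision.camera_model(n);K=np.array(c['camera_matrix'],float);D=np.array(c['D'],float)
    R=cv2.Rodrigues(np.array(c['rvec'],float))[0];t=np.array(c['tvec'],float).ravel()
    p=cv2.undistortPoints(np.array(uv,float).reshape(-1,1,2),K,D).reshape(-1,2)
    d=np.c_[p,np.ones(len(p))]@R
    return -R.T@t,d
def plane(n,uv,z):
    o,d=ray(n,uv); return o+d*((z-o[2])/d[:,2:])
def tri(uv1,uv2):
    o1,d1=ray('top',[uv1]);o2,d2=ray('scene',[uv2]);A=np.c_[d1[0],-d2[0]]
    s=np.linalg.lstsq(A,o2-o1,rcond=None)[0]
    a=o1+s[0]*d1[0];b=o2+s[1]*d2[0]; return (a+b)/2,np.linalg.norm(a-b)
def proj(n,P):
    c=vision.camera_model(n)
    return cv2.projectPoints(np.array(P,float).reshape(-1,3),np.array(c['rvec'],float),np.array(c['tvec'],float),np.array(c['camera_matrix'],float),np.array(c['D'],float))[0].reshape(-1,2)
E
python3 - <<'E'
from h import *
snap('top','t0.png');snap('scene','s0.png')
print(manip.sense())
for n in('top','scene'): print(ray(n,[[320,200]]), vision.camera_model(n)['camera_matrix'])
E
```

```text
{'t': 0.1, 'q': array([ 1.09649523e+00,  5.28385962e-01,  1.43378307e+00, -1.40506830e-05,
        1.18135634e+00, -1.78487604e-01]), 'qd': array([-0.00086505, -0.00098553, -0.00197453, -0.00170542, -0.00095355,
       -0.0005231 ]), 'tau': array([ 3.06574548e-04, -4.43304777e+01, -1.78586519e+01, -2.25912863e-04,
        3.87076550e-03, -3.24470682e-05]), 'tcp_pos': array([0.18187184, 0.59728816, 0.23042078]), 'tool_rot': array([ 1.47365346e-01,  9.89081655e-01, -9.17423687e-04, -3.03690137e-04]), 'force': array([-0.05392425,  0.13641887, -0.26523355]), 'ft_torque': array([-0.02440311,  0.00518371,  0.01124502]), 'gripper_force': 0.0, 'finger_gap': 0.9968626925928891}
(array([ 0.41995831, -0.12753823,  1.05246131]), array([[ 0.17464254,  0.03423646, -0.98405023]])) [[397.87108571   0.         322.06658108]
 [  0.         397.87108571 200.06501294]
 [  0.           0.           1.        ]]
(array([1.21519967, 0.31651498, 1.13395066]), array([[-0.52831164, -0.33747932, -0.77928293]])) [[520.13850305   0.         319.70311523]
 [  0.         520.13850305 208.81255352]
 [  0.           0.           1.        ]]
```

View pics/t0.png

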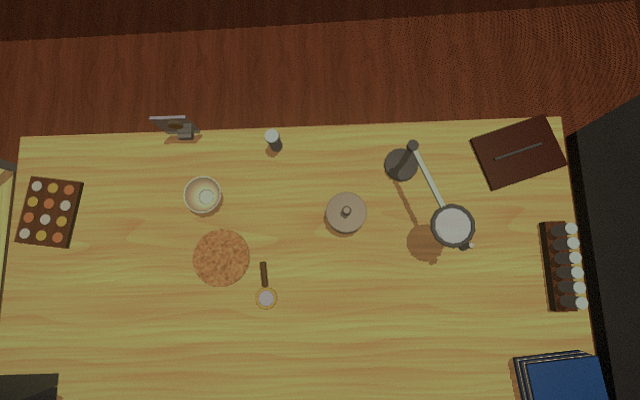

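View pics/s0.png

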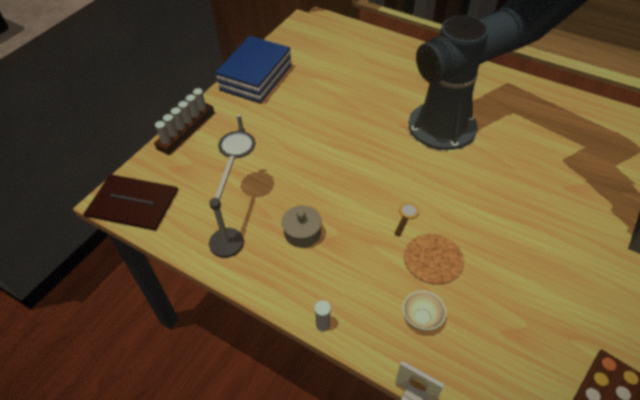

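Top view: lid knob ≈(346,211), mat ≈(221,257), post head ≈(412,146), lens ≈(453,226), pin ≈(466,245), bowl (203,195), tube (273,138), loupe (265,298). Scene view: knob ≈(301,214), mat ≈(434,258), lens ≈(237,144), pin ≈(239,122), post head (215,203).

```bash
python3 - <<'E'
from h import *
t=cv2.imread('pics/t0.png');s=cv2.imread('pics/s0.png')
a=cv2.resize(t[130:260,310:490],None,fx=4.4,fy=4.4,interpolation=cv2.INTER_CUBIC)
cv2.imwrite('pics/tz.png',a)
b=cv2.resize(s[105:265,190:340],None,fx=3.7,fy=3.7,interpolation=cv2.INTER_CUBIC)
cv2.imwrite('pics/sz.png',b)
def blob(im,seed,lo,hi,box):
    hsv=cv2.cvtColor(im,cv2.COLOR_BGR2HSV);m=cv2.inRange(hsv,lo,hi)
    k=np.zeros_like(m);x0,y0,x1,y1=box;k[y0:y1,x0:x1]=255;m&=k
    m=cv2.morphologyEx(m,cv2.MORPH_CLOSE,np.ones((5,5)))
    c=max(cv2.findContours(m,0,1)[0],key=cv2.contourArea);return cv2.fitEllipse(c)
for im,n,pts in((t,'top',[(346,211),(221,257),(230,250),(453,226),(360,220),(300,220),(465,245),(203,195)]),(s,'scene',[(301,214),(434,258),(237,144),(310,222),(340,230)])):
    h=cv2.cvtColor(im,cv2.COLOR_BGR2HSV)
    print(n,[(p,h[p[1],p[0]].tolist()) for p in pts])
E
```

```text
top [((346, 211), [20, 69, 145]), ((221, 257), [15, 148, 145]), ((230, 250), [18, 130, 153]), ((453, 226), [30, 17, 154]), ((360, 220), [19, 67, 141]), ((300, 220), [22, 122, 155]), ((465, 245), [21, 81, 63]), ((203, 195), [35, 29, 158])]
scene [((301, 214), [21, 71, 115]), ((434, 258), [15, 163, 156]), ((237, 144), [32, 23, 168]), ((310, 222), [20, 70, 123]), ((340, 230), [19, 144, 167])]
```

View pics/tz.png

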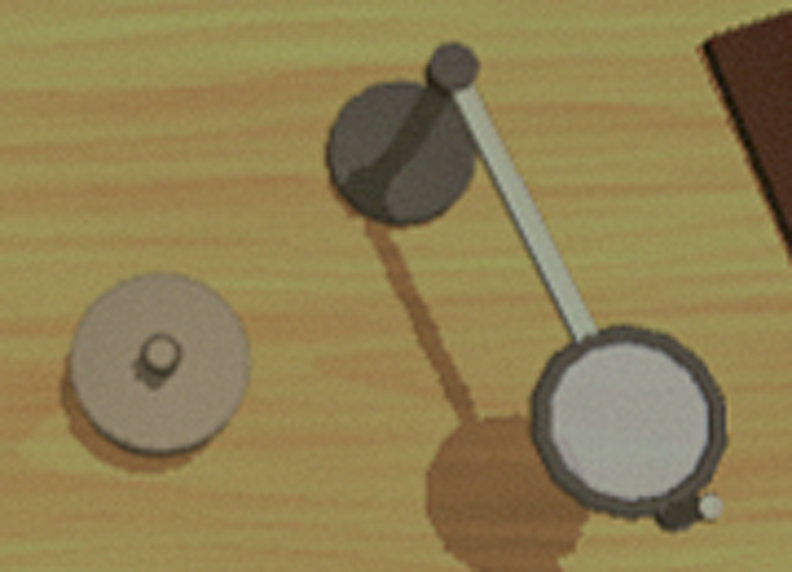

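View pics/sz.png

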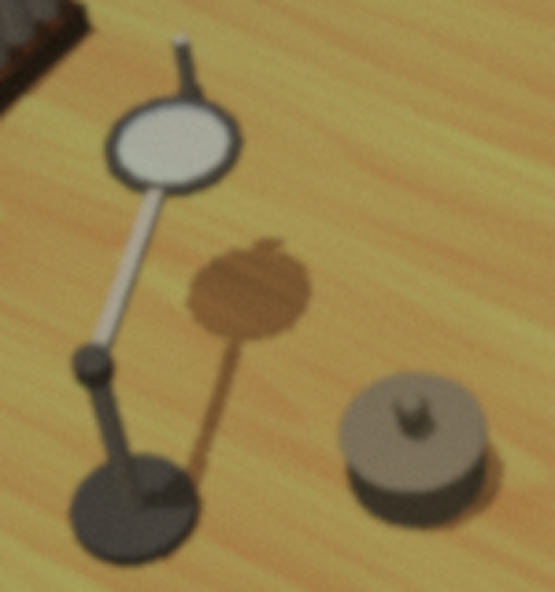

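Zoomed crops: the lid plate centre is at top ≈(346.4,212.5) / scene ≈(301.9,222), knob at (346.6,210.7) / (301.4,215), and bright pin tip at (471.4,245) / (238.6,115.8). Lens is at (452.7,225.7) / (237,144.5) and the foot at (401,165) / (226,242).

```bash
cat >> h.py <<'E'
def ell(im,lo,hi,box):
    m=cv2.inRange(cv2.cvtColor(im,cv2.COLOR_RGB2HSV),lo,hi)
    k=np.zeros_like(m);x0,y0,x1,y1=box;k[y0:y1,x0:x1]=255
    m=cv2.morphologyEx(m&k,cv2.MORPH_CLOSE,np.ones((3,3)))
    m=cv2.morphologyEx(m,cv2.MORPH_OPEN,np.ones((3,3)))
    c=max(cv2.findContours(m,0,1)[0],key=cv2.contourArea);c=cv2.convexHull(c)
    return cv2.fitEllipse(c)
E
python3 - <<'E'
from h import *
T=cv2.imread('pics/t0.png')[:,:,::-1].copy();S=cv2.imread('pics/s0.png')[:,:,::-1].copy()
def pr(k,a,b):
    p,e=tri(a,b);print(k,p.round(4),'err',round(e,4),np.round(a,1),np.round(b,1));return p
pairs={
'mat':(ell(T,(5,122,90),(18,255,185),(190,225,253,292)),ell(S,(5,145,90),(17,255,190),(398,230,470,288))),
'lens':(ell(T,(0,0,120),(180,50,255),(430,205,476,248)),ell(S,(0,0,125),(180,60,255),(217,132,256,157))),
'lid':(ell(T,(0,30,110),(180,92,255),(322,188,372,238)),ell(S,(0,30,95),(180,100,255),(278,200,326,244))),
'bowl':(ell(T,(0,0,90),(180,80,255),(180,172,226,218)),ell(S,(0,0,100),(180,90,255),(400,285,450,335)))}
P={}
for k,(a,b) in pairs.items():
    print(k,np.round(a[1:],1).tolist() if 0 else np.round(a[1],1),np.round(b[1],1)); P[k]=pr(k,a[0],b[0])
P['knob']=pr('knob',(346.6,210.7),(301.35,215.3))
pr('lid2',(346.4,212.5),(301.9,222))
P['pin']=pr('pintop',(471.4,245),(238.6,115.8))
P['post']=pr('post',(413,145.5),(215.1,203.6));pr('foot',(401.1,164.8),(226.2,242.3))
pr('lens2',(452.7,225.7),(237,144.5))
pr('tube',(272,134),(322,307))
for k,z in(('mat',.006),('lens',.17),('lid',.055),('bowl',.04)):
    print(k,z,plane('top',[pairs[k][0][0]],z).round(4),plane('scene',[pairs[k][1][0]],z).round(4))
print('foot',plane('top',[(401.1,164.8)],.014),plane('scene',[(226.2,242.3)],.014))
print('pin225',plane('top',[(471.4,245)],.225),plane('scene',[(238.6,115.8)],.225))
print('knob087',plane('top',[(346.6,210.7)],.086),plane('scene',[(301.35,215.3)],.08))
print('loupe',plane('top',[(265,298),(264,262)],.01))
E
```

```text
mat [55.4 58.5] [48.7 60.1]
mat [ 0.4618  0.1755 -0.0014] err 0.0013 [220.6 257.5] [433.6 258.6]
lens [33.9 36.5] [21.9 29.4]
lens [ 0.5109 -0.3884  0.1657] err 0.0012 [452.4 225.3] [235.9 144.4]
lid [39.7 40.4] [31.4 39.4]
lid [ 0.5654 -0.1579  0.0487] err 0.0003 [345.9 211.8] [301.3 221.6]
bowl [27.7 28.3] [38.7 44.7]
bowl [0.6193 0.2139 0.0198] err 0.0034 [205.8 197.6] [424. 310.]
knob [ 0.5641 -0.1582  0.074 ] err 0.0014 [346.6 210.7] [301.4 215.3]
lid2 [ 0.5637 -0.1583  0.0447] err 0.0016 [346.4 212.5] [301.9 222. ]
pintop [ 0.4633 -0.4069  0.2192] err 0.0005 [471.4 245. ] [238.6 115.8]
post [ 0.6962 -0.3126  0.1671] err 0.0022 [413.  145.5] [215.1 203.6]
foot [ 0.6953 -0.3125  0.002 ] err 0.0009 [401.1 164.8] [226.2 242.3]
lens2 [ 0.5095 -0.388   0.1646] err 0.0016 [452.7 225.7] [237.  144.5]
tube [0.7649 0.0247 0.0888] err 0.0027 [272 134] [322 307]
mat 0.006 [[0.4612 0.174  0.006 ]] [[0.4671 0.1759 0.006 ]]
lens 0.17 [[ 0.5102 -0.3866  0.17  ]] [[ 0.5142 -0.3859  0.17  ]]
lid 0.055 [[ 0.5644 -0.1576  0.055 ]] [[ 0.5693 -0.1553  0.055 ]]
bowl 0.04 [[0.6162 0.2057 0.04  ]] [[0.6292 0.2171 0.04  ]]
foot [[ 0.69240409 -0.31078566  0.014     ]] [[ 0.70066384 -0.30537201  0.014     ]]
pin225 [[ 0.46315571 -0.40517962  0.225     ]] [[ 0.46804379 -0.4020001   0.225     ]]
knob087 [[ 0.56264943 -0.15840605  0.086     ]] [[ 0.56742276 -0.15482167  0.08      ]]
loupe [[0.35507007 0.05641533 0.01      ]
 [0.44616444 0.05886715 0.01      ]]
```

Call:
drive_tool([
  [[-28,-29,6,0],[-56,-58,12,0],[-84,-87,18,0],[-112,-116,24,0],[-140,-145,30,0]],
], jaw=85, force=25)

```text
t: 0.52
tcp_pos: [0.2739, 0.4166, 0.2008]
tool_rot: [0.147, 0.989, -0.0, -0.0]
force: [0.5, -0.2, 0.9]
finger_gap: 1.001
gripper_force: 0.0
```

Call:
drive_tool([
  [[-28,-29,0,0],[-56,-58,0,0],[-84,-87,0,0],[-112,-116,0,0],[-140,-145,0,0]],
])

```text
t: 0.93
tcp_pos: [0.3657, 0.237, 0.2012]
tool_rot: [0.147, 0.989, -0.0, -0.0]
force: [1.6, 0.5, 0.5]
finger_gap: 0.998
gripper_force: 0.0
```

Call:
drive_tool([
  [[-28,-29,0,0],[-56,-58,0,0],[-84,-87,0,0],[-112,-116,0,0],[-140,-145,0,0]],
])

```text
t: 1.35
tcp_pos: [0.4574, 0.0573, 0.2012]
tool_rot: [0.148, 0.989, 0.0, -0.0]
force: [0.7, 1.1, 0.3]
finger_gap: 0.998
gripper_force: 0.0
```

Call:
drive_tool([
  [[-28,-29,0,0],[-56,-58,0,0],[-84,-87,0,0],[-112,-116,0,0],[-140,-145,0,0]],
])

```text
t: 1.77
tcp_pos: [0.549, -0.1221, 0.2009]
tool_rot: [0.148, 0.989, 0.0, -0.0]
force: [0.1, -0.3, -0.1]
finger_gap: 0.999
gripper_force: 0.0
```

Call:
drive_tool([
  [[-13,-15,0,0],[-26,-30,0,0],[-26,-30,0,0],[-26,-30,0,0],[-26,-30,0,0]],
])

```text
t: 2.18
tcp_pos: [0.5638, -0.1554, 0.2008]
tool_rot: [0.147, 0.989, 0.001, -0.001]
force: [-0.6, -0.7, 0.7]
finger_gap: 0.995
gripper_force: 0.0
```

Call:
drive_tool([
  [[0,0,30,0],[0,0,60,0],[0,0,95,0],[0,0,95,0],[0,0,95,0]],
])

```text
t: 2.6
tcp_pos: [0.563, -0.1543, 0.105]
tool_rot: [0.147, 0.989, 0.001, -0.003]
force: [-0.4, 1.0, -0.1]
finger_gap: 0.994
gripper_force: 0.0
```

```bash
python3 - <<'E'
from h import *
a=snap('top','t1.png');b=snap('scene','s1.png');p=manip.sense()['tcp_pos'];print(p, proj('top',p),proj('scene',p))
f=3.5
A=cv2.resize(a[150:270,290:400],None,fx=f,fy=f,interpolation=2);B=cv2.resize(b[150:270,245:355],None,fx=f,fy=f,interpolation=2)
cv2.imwrite('pics/c1.png',np.hstack([A,B])[:,:,::-1])
E
```

```text
[ 0.56577843 -0.1560643   0.10799304] [[345.8131286  208.09268935]] [[300.77419745 207.89937752]]
```

View pics/c1.png

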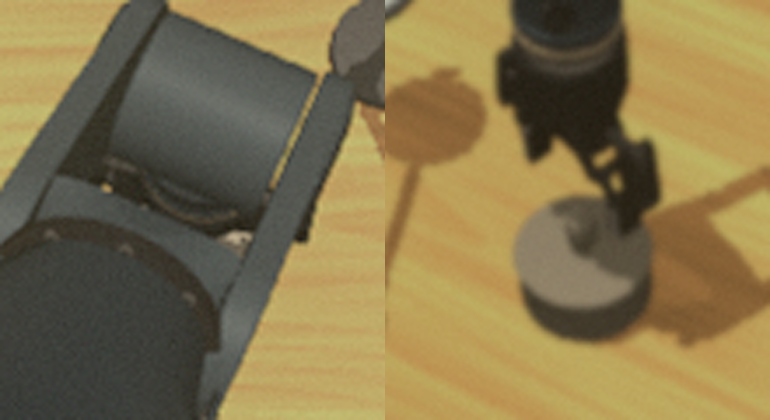

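The pair shows the open fingers straddling the knob (scene knob ≈(302,214), finger midpoint ≈(302,206) above it), so the robot and cameras agree. I'll descend and grip.

Call:
drive_tool([
  [[0,0,15,0],[0,0,30,0],[0,0,46,0],[0,0,46,0],[0,0,46,0]],
])

```text
t: 3.12
tcp_pos: [0.5657, -0.1566, 0.062]
tool_rot: [0.147, 0.989, -0.0, 0.001]
force: [0.5, -0.1, 0.4]
finger_gap: 0.998
gripper_force: 0.0
```

Call:
drive_tool([
  [[0,0,0,0],[0,0,0,0],[0,0,0,0],[0,0,0,0],[0,0,0,0]],
], jaw=30, force=25)

```text
t: 3.53
tcp_pos: [0.5651, -0.1566, 0.0609]
tool_rot: [0.147, 0.989, -0.0, 0.0]
force: [-0.2, 0.5, -1.0]
finger_gap: 0.355
gripper_force: 0.0
```

Call:
drive_tool([
  [[0,0,0,0],[0,0,0,0],[0,0,0,0],[0,0,0,0],[0,0,0,0]],
], jaw=10, force=25)

```text
t: 3.95
tcp_pos: [0.565, -0.1566, 0.0608]
tool_rot: [0.147, 0.989, -0.0, 0.0]
force: [-0.9, 0.4, 5.9]
finger_gap: 0.249
gripper_force: 24.5
```

Call:
drive_tool([
  [[0,0,0,0],[0,0,0,0],[0,0,0,0],[0,0,0,0],[0,0,0,0]],
])

```text
t: 4.37
tcp_pos: [0.565, -0.1565, 0.0608]
tool_rot: [0.147, 0.989, -0.0, 0.0]
force: [-1.2, 0.8, 5.6]
finger_gap: 0.253
gripper_force: 24.5
```

Call:
drive_tool([
  [[0,0,-2,0],[0,0,-5,0],[0,0,-9,0],[0,0,-14,0],[0,0,-20,0]],
], force=35)

```text
t: 4.78
tcp_pos: [0.5646, -0.1564, 0.0803]
tool_rot: [0.147, 0.989, 0.0, -0.0]
force: [0.1, -0.4, -0.6]
finger_gap: 0.244
gripper_force: 34.2
```

Call:
drive_tool([
  [[0,0,-10,0],[0,0,-25,0],[0,0,-40,0],[0,0,-55,0],[0,0,-65,0]],
])

```text
t: 5.2
tcp_pos: [0.5656, -0.1568, 0.1476]
tool_rot: [0.147, 0.989, -0.0, 0.001]
force: [-0.2, 0.4, -1.4]
finger_gap: 0.244
gripper_force: 34.3
```

```bash
python3 - <<'E'
from h import *
a=snap('top','t2.png');b=snap('scene','s2.png')
cv2.imwrite('pics/c2.png',np.vstack([a[120:320,150:500],b[130:330,190:540]])[:,:,::-1])
E
```

```text
(no output)
```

View pics/c2.png

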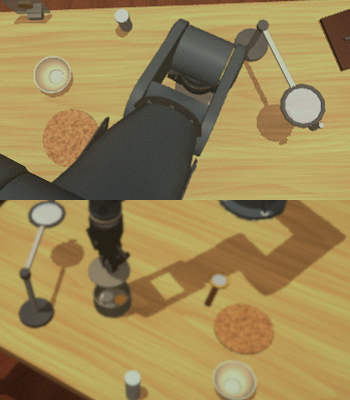

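The lid hangs clear of the tin, which stands open at its place with coins visible (scene crop ≈(112,298)); mat and bystanders are undisturbed. Carrying to the mat.

Call:
drive_tool([
  [[5,8,0,0],[15,23,0,0],[29,43,0,0],[46,69,0,0],[64,95,0,0]],
])

```text
t: 5.72
tcp_pos: [0.5293, -0.0446, 0.1441]
tool_rot: [0.148, 0.989, 0.0, -0.002]
force: [-0.0, 0.6, -0.8]
finger_gap: 0.244
gripper_force: 34.3
```

Call:
drive_tool([
  [[18,26,0,0],[36,52,0,0],[54,79,0,0],[72,106,0,0],[88,131,0,0]],
])

```text
t: 6.13
tcp_pos: [0.4819, 0.1068, 0.1443]
tool_rot: [0.147, 0.989, -0.0, -0.002]
force: [-0.1, 0.3, -1.3]
finger_gap: 0.247
gripper_force: 34.3
```

Call:
drive_tool([
  [[15,23,0,0],[27,41,0,0],[36,54,0,0],[40,60,0,0],[41,61,0,0]],
])

```text
t: 6.55
tcp_pos: [0.4615, 0.1761, 0.1446]
tool_rot: [0.146, 0.989, -0.0, -0.001]
force: [0.7, 0.4, -1.2]
finger_gap: 0.245
gripper_force: 34.4
```

Call:
drive_tool([
  [[0,0,15,0],[0,0,40,0],[0,0,65,0],[0,0,85,0],[0,0,95,0]],
])

```text
t: 6.97
tcp_pos: [0.4624, 0.1734, 0.048]
tool_rot: [0.148, 0.989, -0.001, -0.002]
force: [-0.5, 0.0, -2.0]
finger_gap: 0.244
gripper_force: 34.4
```

Call:
drive_tool([
  [[0,0,5,0],[0,0,10,0],[0,0,15,0],[0,0,17,0],[0,0,19,0]],
])

```text
t: 7.38
tcp_pos: [0.4644, 0.1743, 0.0317]
tool_rot: [0.147, 0.989, 0.0, 0.001]
force: [-0.0, -0.8, -1.2]
finger_gap: 0.249
gripper_force: 34.4
```

Call:
drive_tool([
  [[0,0,1,0],[0,0,2,0],[0,0,3,0],[0,0,4,0],[0,0,5,0]],
])

```text
t: 7.8
tcp_pos: [0.464, 0.1744, 0.0264]
tool_rot: [0.147, 0.989, 0.0, 0.0]
force: [0.2, 0.0, -1.2]
finger_gap: 0.247
gripper_force: 34.4
```

Call:
drive_tool([
  [[0,0,0.5,0],[0,0,1,0],[0,0,1.5,0],[0,0,2,0],[0,0,2.5,0]],
])

```text
t: 8.22
tcp_pos: [0.4639, 0.1743, 0.0238]
tool_rot: [0.147, 0.989, -0.0, 0.0]
force: [0.0, 0.3, -0.9]
finger_gap: 0.248
gripper_force: 34.4
```

Call:
drive_tool([
  [[0,0,0.5,0],[0,0,1,0],[0,0,1,0],[0,0,1,0]],
])

```text
t: 8.55
tcp_pos: [0.4639, 0.1743, 0.0228]
tool_rot: [0.147, 0.989, 0.0, 0.0]
force: [0.6, -0.9, -0.3]
finger_gap: 0.249
gripper_force: 34.4
```

Call:
drive_tool([
  [[0,0,0.5,0],[0,0,1,0],[0,0,1,0]],
])

```text
t: 8.8
tcp_pos: [0.4639, 0.1743, 0.0228]
tool_rot: [0.147, 0.989, 0.0, 0.0]
force: [-2.5, -1.3, 8.3]
finger_gap: 0.248
gripper_force: 35.2
```

Contact. Release and rise.

Call:
drive_tool([
  [[0,0,-0.5,0],[0,0,-0.5,0],[0,0,-0.5,0],[0,0,-0.5,0],[0,0,-0.5,0]],
], jaw=50)

```text
t: 9.22
tcp_pos: [0.4639, 0.1743, 0.0222]
tool_rot: [0.147, 0.989, -0.0, -0.0]
force: [0.3, 0.2, -0.3]
finger_gap: 0.583
gripper_force: 0.0
```

Call:
drive_tool([
  [[0,0,-10,0],[0,0,-30,0],[0,0,-60,0],[0,0,-95,0],[0,0,-130,0]],
])

```text
t: 9.63
tcp_pos: [0.4631, 0.1742, 0.1538]
tool_rot: [0.147, 0.989, -0.0, -0.001]
force: [1.3, 1.4, -0.7]
finger_gap: 0.588
gripper_force: 0.0
```

Call:
drive_tool([
  [[0,0,-35,0],[0,0,-70,0],[0,0,-105,0],[0,0,-130,0],[0,0,-130,0]],
])

```text
t: 10.05
tcp_pos: [0.4669, 0.1749, 0.2887]
tool_rot: [0.147, 0.989, 0.002, 0.006]
force: [0.8, 0.5, 0.2]
finger_gap: 0.589
gripper_force: 0.0
```

```bash
python3 - <<'E'
from h import *
a=snap('top','t3.png');b=snap('scene','s3.png')
cv2.imwrite('pics/c3.png',np.vstack([a[120:320,150:500],b[130:330,190:540]])[:,:,::-1])
print(manip.sense()['q'],manip.sense()['tcp_pos'])
E
```

```text
[ 1.33640402e-01  2.86235964e-01  1.68532218e+00  9.97509266e-06
  1.16716012e+00 -1.14146059e+00] [0.46392408 0.17437215 0.28370837]
```

View pics/c3.png

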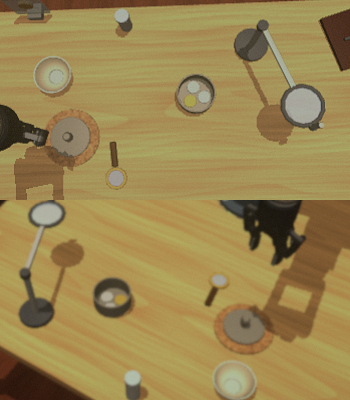

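Lid lies knob up, inside the mat (top crop ≈(71,138)); tin is open in place at (196,95); the others are untouched. Next I'll move over the pin.

Call:
drive_tool([
  [[-10,-32,0,0],[-20,-66,0,0],[-31,-101,0,0],[-42,-137,0,0],[-53,-173,0,0]],
], jaw=45)

```text
t: 10.57
tcp_pos: [0.4623, -0.0076, 0.2805]
tool_rot: [0.147, 0.989, 0.0, -0.002]
force: [1.3, 0.2, -0.7]
finger_gap: 0.526
gripper_force: 0.0
```

Call:
drive_tool([
  [[-11,-36,0,0],[-22,-72,0,0],[-33,-108,0,0],[-44,-144,0,0],[-55,-180,0,0]],
])

```text
t: 10.98
tcp_pos: [0.4626, -0.1958, 0.2803]
tool_rot: [0.148, 0.989, 0.001, -0.002]
force: [1.4, 0.6, -0.0]
finger_gap: 0.529
gripper_force: 0.0
```

Call:
drive_tool([
  [[-11,-36,0,0],[-22,-72,0,0],[-33,-108,0,0],[-44,-144,0,0],[-55,-180,0,0]],
])

```text
t: 11.4
tcp_pos: [0.4631, -0.3838, 0.2798]
tool_rot: [0.148, 0.989, 0.002, -0.002]
force: [-0.3, 0.0, -0.4]
finger_gap: 0.525
gripper_force: 0.0
```

Call:
drive_tool([
  [[-7,-19,0,-0.11],[-7,-19,0,-0.22],[-7,-19,0,-0.33],[-7,-19,0,-0.44],[-7,-19,0,-0.47]],
])

```text
t: 11.82
tcp_pos: [0.4644, -0.4024, 0.2795]
tool_rot: [-0.089, 0.996, 0.002, -0.002]
force: [-0.1, -0.7, -0.1]
finger_gap: 0.529
gripper_force: 0.0
```

Call:
drive_tool([
  [[0,0,20,0],[0,0,40,0],[0,0,40,0]],
])

```text
t: 12.07
tcp_pos: [0.4628, -0.4, 0.2362]
tool_rot: [-0.087, 0.996, 0.005, -0.004]
force: [-1.0, 0.7, -1.2]
finger_gap: 0.529
gripper_force: 0.0
```

```bash
python3 - <<'E'
from h import *
T=cv2.imread('pics/t3.png')[:,:,::-1].copy();S=cv2.imread('pics/s3.png')[:,:,::-1].copy()
a=snap('top','t4.png');b=snap('scene','s4.png')
f=3
cv2.imwrite('pics/c4.png',np.hstack([cv2.resize(a[160:290,390:510],None,fx=f,fy=f,interpolation=2),cv2.resize(b[70:200,180:300],None,fx=f,fy=f,interpolation=2)])[:,:,::-1])
p=manip.sense();print(p['tcp_pos'],p['tool_rot'],p['q'],proj('top',p['tcp_pos']),proj('scene',p['tcp_pos']))
t=np.r_[p['tcp_pos'][:2],.225];print(proj('top',t),proj('scene',t))
E
```

```text
[ 0.46463416 -0.40211008  0.24012346] [-0.08694093  0.99620966  0.00229179 -0.00153058] [-8.95025566e-01  5.05894202e-01  1.44639277e+00 -6.25853573e-07
  1.19481749e+00 -2.63992399e+00] [[472.30807021 243.83431767]] [[238.51963293 110.51515666]]
[[469.80481347 244.31532361]] [[239.36022476 115.00654427]]
```

View pics/c4.png

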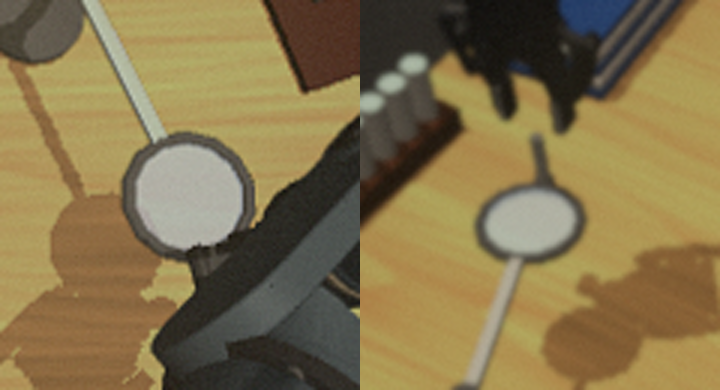

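The scene view shows the pin tip (≈(239,116)) midway beneath the two fingertips (≈(227,108),(248,113)); the projected TCP agrees. Descend and grip lightly.

Call:
drive_tool([
  [[0,0,15,0],[0,0,30,0],[0,0,48,0],[0,0,48,0],[0,0,48,0]],
])

```text
t: 12.58
tcp_pos: [0.4655, -0.4031, 0.1942]
tool_rot: [-0.087, 0.996, 0.001, -0.0]
force: [0.3, 0.6, 1.1]
finger_gap: 0.527
gripper_force: 0.0
```

Call:
drive_tool([
  [[0,0,0,0],[0,0,0,0],[0,0,0,0],[0,0,0,0],[0,0,0,0]],
], jaw=5, force=20)

```text
t: 13.0
tcp_pos: [0.4662, -0.404, 0.1958]
tool_rot: [-0.087, 0.996, -0.001, 0.001]
force: [-0.2, -0.9, 5.8]
finger_gap: 0.132
gripper_force: 21.7
```

Call:
drive_tool([
  [[0,0,0,0],[0,0,0,0],[0,0,0,0]],
])

```text
t: 13.25
tcp_pos: [0.4663, -0.404, 0.1958]
tool_rot: [-0.087, 0.996, -0.001, 0.001]
force: [-0.3, -0.6, 5.1]
finger_gap: 0.129
gripper_force: 21.8
```

```bash
python3 - <<'E'
from h import *
T=cv2.imread('pics/t3.png')[:,:,::-1].copy();S=cv2.imread('pics/s3.png')[:,:,::-1].copy()
p=manip.sense();print(p['tcp_pos'],p['tool_rot'])
# tin in open state: pewter/coins blob
e=ell(T,(0,0,0),(180,110,255),(322,188,372,238));g=ell(S,(0,0,0),(180,110,255),(275,200,330,262))
print('tin',e,plane('top',[e[0]],.05),plane('scene',[g[0]],.05),g)
Fo=plane('top',[(401.1,164.8)],.014)[0];print('foot',Fo,plane('top',[(413,145.5)],.18),plane('scene',[(215.1,203.6)],.18))
for n,im,bx in(('top',T,(430,205,476,248)),('scene',S,(217,132,256,157))):
    l=ell(im,(0,0,120),(180,60,255),bx);print('lens',n,plane(n,[l[0]],.172))
E
```

```text
[ 0.46625364 -0.40395468  0.19578704] [-8.70158127e-02  9.96205914e-01 -1.16693354e-03  8.14701862e-04]
tin ((345.8213806152344, 212.19992065429688), (39.370201110839844, 40.804481506347656), 20.060937881469727) [[ 0.56418105 -0.15743353  0.05      ]] [[ 0.57827837 -0.14843137  0.05      ]] ((301.7025146484375, 226.23695373535156), (38.45306396484375, 39.77037048339844), 172.69448852539062)
foot [ 0.69240409 -0.31078566  0.014     ] [[ 0.69277792 -0.3109296   0.18      ]] [[ 0.70285722 -0.30307396  0.18      ]]
lens top [[ 0.50987157 -0.38589936  0.172     ]]
lens scene [[ 0.51513429 -0.38484065  0.172     ]]
```

```bash
python3 - <<'E'
from h import *
a0=np.radians(202.4);A=np.radians(71.8);psi0=np.radians(100);W=np.radians(60);R=.25
# smooth ease in/out over 30 rows
s=np.linspace(0,1,31);s=s*s*(3-2*s)*.5+.5*s
for c in range(6):
    k=s[5*c:5*c+6];th=a0-A*k;ps=psi0-W*k
    P=R*1000*np.c_[np.cos(th),np.sin(th)];d=P-P[0]
    ey=np.array([np.cos(ps[0]),np.sin(ps[0])]);ex=np.array([-ey[1],ey[0]])
    print([[round(float(q@ex)),round(float(q@ey)),0,round(float(ps[0]-w),2)] for q,w in zip(d[1:],ps[1:])], (np.r_[d[-1]@ex,d[-1]@ey]).round(1))
E
```

```text
[[1, 6, 0, 0.02], [2, 12, 0, 0.04], [4, 20, 0, 0.07], [5, 28, 0, 0.1], [5, 37, 0, 0.13]] [ 5.3 37.3]
[[2, 10, 0, 0.03], [3, 20, 0, 0.07], [4, 31, 0, 0.11], [5, 43, 0, 0.14], [4, 55, 0, 0.18]] [ 4.5 54.8]
[[2, 12, 0, 0.04], [3, 25, 0, 0.08], [3, 38, 0, 0.13], [3, 51, 0, 0.17], [2, 64, 0, 0.21]] [ 1.8 63.6]
[[1, 13, 0, 0.04], [2, 26, 0, 0.09], [1, 39, 0, 0.13], [1, 51, 0, 0.17], [-1, 64, 0, 0.21]] [-0.9 63.6]
[[1, 12, 0, 0.04], [1, 24, 0, 0.08], [0, 35, 0, 0.12], [-1, 45, 0, 0.15], [-2, 55, 0, 0.18]] [-2.1 55. ]
[[0, 9, 0, 0.03], [0, 18, 0, 0.06], [0, 25, 0, 0.08], [-1, 32, 0, 0.11], [-2, 38, 0, 0.13]] [-1.5 37.6]
```

Call:
drive_tool([
  [[1,6,0,0.02],[2,12,0,0.04],[4,20,0,0.07],[5,28,0,0.1],[5.3,37.3,0,0.13]],
])

```text
t: 13.67
tcp_pos: [0.4548, -0.3683, 0.1958]
tool_rot: [-0.021, 1.0, -0.002, 0.001]
force: [0.9, -0.7, 6.5]
finger_gap: 0.133
gripper_force: 21.9
```

Call:
drive_tool([
  [[2,10,0,0.03],[3,20,0,0.07],[4,31,0,0.11],[5,43,0,0.14],[4.5,55,0,0.18]],
])

```text
t: 14.08
tcp_pos: [0.4476, -0.3134, 0.1957]
tool_rot: [0.069, 0.998, -0.001, 0.001]
force: [-0.5, -1.6, 6.5]
finger_gap: 0.128
gripper_force: 21.9
```

Call:
drive_tool([
  [[2,12,0,0.04],[3,25,0,0.08],[3,38,0,0.13],[3,51,0,0.17],[2,63.5,0,0.21]],
])

```text
t: 14.5
tcp_pos: [0.4547, -0.25, 0.1957]
tool_rot: [0.174, 0.985, -0.001, 0.002]
force: [2.1, -0.1, 6.4]
finger_gap: 0.13
gripper_force: 21.9
```

Call:
drive_tool([
  [[1,13,0,0.04],[2,26,0,0.09],[1,39,0,0.13],[1,51,0,0.17],[-1,63.5,0,0.21]],
])

```text
t: 14.92
tcp_pos: [0.4773, -0.1906, 0.1957]
tool_rot: [0.276, 0.961, -0.001, 0.002]
force: [0.1, -0.7, 7.3]
finger_gap: 0.131
gripper_force: 21.9
```

Call:
drive_tool([
  [[1,12,0,0.04],[1,24,0,0.08],[0,35,0,0.12],[-1,45,0,0.15],[-2,55,0,0.18]],
])

```text
t: 15.33
tcp_pos: [0.5086, -0.1451, 0.1957]
tool_rot: [0.361, 0.933, -0.001, 0.002]
force: [1.4, -2.9, 4.5]
finger_gap: 0.133
gripper_force: 21.8
```

Call:
drive_tool([
  [[0,9,0,0.03],[0,18,0,0.06],[0,25,0,0.08],[-1,32,0,0.11],[-1.5,37.5,0,0.13]],
])

```text
t: 15.75
tcp_pos: [0.5352, -0.1187, 0.1957]
tool_rot: [0.42, 0.907, -0.0, 0.003]
force: [1.0, -2.4, 4.8]
finger_gap: 0.13
gripper_force: 21.8
```

Call:
drive_tool([
  [[0,0,0,0],[0,0,0,0],[0,0,0,0]],
])

```text
t: 16.0
tcp_pos: [0.5349, -0.119, 0.1957]
tool_rot: [0.419, 0.908, -0.0, 0.003]
force: [2.2, -0.8, 6.5]
finger_gap: 0.132
gripper_force: 21.9
```

```bash
python3 - <<'E'
from h import *
a=snap('top','t5.png');b=snap('scene','s5.png')
f=3
cv2.imwrite('pics/c5.png',np.hstack([cv2.resize(a[130:270,300:430],None,fx=f,fy=f,interpolation=2),cv2.resize(b[130:270,220:350],None,fx=f,fy=f,interpolation=2)])[:,:,::-1])
E
```

```text
(no output)
```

View pics/c5.png

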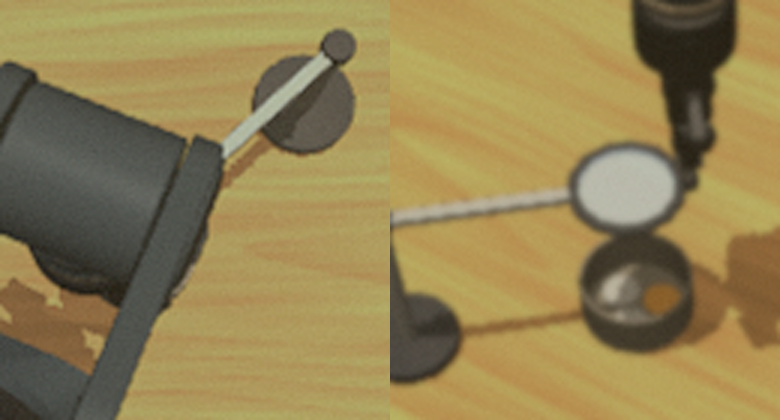

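The lens (scene ≈(299,192)) hangs in the raised line over the open tin (≈(302,227)), pin still held. Release, retreat, then measure.

Call:
drive_tool([
  [[0,0,0,0],[0,0,0,0],[0,0,0,0],[0,0,0,0],[0,0,0,0]],
], jaw=45)

```text
t: 16.52
tcp_pos: [0.5326, -0.1174, 0.1939]
tool_rot: [0.419, 0.908, 0.0, -0.001]
force: [0.2, -0.1, -0.5]
finger_gap: 0.525
gripper_force: 0.0
```

Call:
drive_tool([
  [[0,0,-5,0],[0,0,-20,0],[0,0,-45,0],[0,0,-70,0],[0,0,-85,0]],
])

```text
t: 16.93
tcp_pos: [0.534, -0.118, 0.282]
tool_rot: [0.419, 0.908, 0.0, 0.002]
force: [-0.3, 0.5, -1.0]
finger_gap: 0.528
gripper_force: 0.0
```

Call:
drive_tool([
  [[30,10,0,0],[65,22,0,0],[100,34,0,0],[135,46,0,0],[170,58,0,0]],
])

```text
t: 17.35
tcp_pos: [0.4662, 0.0507, 0.2797]
tool_rot: [0.42, 0.908, 0.0, 0.0]
force: [-0.2, 0.4, 0.0]
finger_gap: 0.525
gripper_force: 0.0
```

Call:
drive_tool([
  [[30,10,0,0],[60,20,0,0],[85,28,0,0],[85,28,0,0],[85,28,0,0]],
])

```text
t: 17.77
tcp_pos: [0.4327, 0.1333, 0.2797]
tool_rot: [0.418, 0.908, -0.0, 0.0]
force: [-0.5, 0.6, -0.1]
finger_gap: 0.528
gripper_force: 0.0
```

```bash
python3 - <<'E'
from h import *
a=snap('top','t6.png');b=snap('scene','s6.png')
f=2
cv2.imwrite('pics/c6.png',np.hstack([a[100:330,150:470],b[100:330,200:500]])[:,:,::-1])
for n,im,bx in(('top',a,(325,180,375,235)),('scene',b,(270,170,325,206))):
    l=ell(im,(0,0,120),(180,60,255),bx);print('lens',n,l,plane(n,[l[0]],.172))
E
```

```text
lens top ((346.1685485839844, 204.51979064941406), (33.552024841308594, 39.245540618896484), 59.99678039550781) [[ 0.56395799 -0.15523415  0.172     ]]
lens scene ((298.409423828125, 192.00973510742188), (24.780029296875, 32.187042236328125), 85.93102264404297) [[ 0.56837012 -0.15761144  0.172     ]]
```

View pics/c6.png

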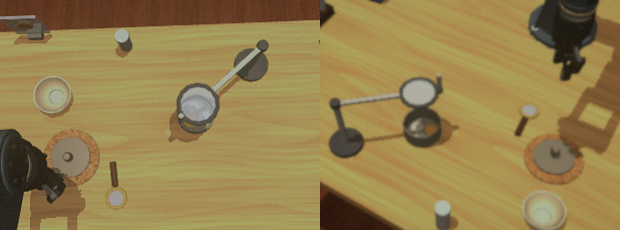

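The lens lies over the tin in both views (within about 2 mm), the lid is knob up on the mat, and the bystanders are unmoved. I'm handing in.

```bash
python3 -c "
from station import manip
print(manip.sign_off())"
```

```text
the job is handed in; nothing more can be done
None
```

The job is handed in: the lid is knob up on the cork mat, and the lens measured about 2 mm from centre over the open tin; the tin and the other things look unmoved in the pictures.

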